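Snap the retaining clip onto the dough sheeter's top axle with the fork tool

TASK

The bench dough sheeter has been cleaned and put together, and only the blue clip that keeps the top roll's axle from sliding out is missing. Take the fork tool out of its socket, push it down over the clip on the rail until the fork holds it, then press the clip straight down into the groove near the free end of the top axle until it snaps fully home; the roll gives way on its lift springs, so press steadily, stop pressing as soon as it snaps, and do not force the top roll down close to the lower one. Pull the fork off the clip, stand it back in its socket and let go; handle the clip only with the fork, and leave the two cups and the timer where they are.

Things in the scene. Friction and masses are not known exactly. Their poses are not given: they have to be found in the camera images.
- tool_handle (a point): Centre of the fork tool's orange square handle, 20 x 20 mm, 72 mm tall, with black end rings (tool 120 g). z = up along the tool, x = across the fork (from prong to prong), y = through its thickness. Below it: black collar 56 (x) x 30 (y) mm, underside 40.5 mm below this point; then a neck and the aluminium fork, 38 x 14 mm, prong tips 84.5 mm below this point.
- fork_seat (a point): Inner face of the fork that pushes on the clip's crown, between the prongs: 75.5 mm below tool_handle, same axes. The prongs reach 9 mm below it; the one at +x has a spring pad. Pressed down over the crown with 5 to 10 N, the fork takes the clip in until its crown meets this face, then holds it lightly (1 to 2 N pull it off). Flared cheeks guide the crown in y.
- clip: Blue plastic split clip, an arch 6 mm thick (y) with its mouth down. Origin: centre of its 16 mm bore; y = along the bore, z = up. Crown top flat, 26 mm wide (x), 16 mm above the origin; jaws reach 9 mm below it, mouth 11 mm. Pushed onto the groove, the jaws touch about 13 mm before home, spread, and snap in at 9 to 15 N. It starts astride the stand's rail and can slide along it.
- clip_stand: White clip stand, fixed; base 80 (x) x 150 (y) x 10 mm, origin at the centre of its underside, z up. At +y a block 74 x 50 mm, top at 60 mm, with the tool socket; at -y an aluminium rail 9 mm wide and 60 mm long (along y), top at 50 mm, its middle 40 mm from the origin, on which the clip sits.
- tool_socket (a point): Centre of the mouth of the tool socket in the block's top: 44 (x) x 19 (y) mm, bevelled edges, 44 mm deep, axes as the stand's. The stored tool has its fork inside and its collar resting on the block: then fork_seat is 35 mm below this point and tool_handle 40.5 mm above it. Tool x lies along the socket's x, either way round.
- sheeter: Bench dough sheeter, fixed: dark base plate 150 (x) x 190 (y) mm, two slotted steel side plates, two steel rolls along y, white motor housing at +y, two black gap knobs on top (152 mm high, the highest parts, 46 mm to either side in y). Origin under its centre, z up. The top axle, 100 mm up, stands out on the -y side to 94 mm from the origin.
- groove (a point): Centre, on the axle's centre line, of the clip groove near the free end of the top axle: 16 mm diameter, 9 mm wide between shoulders of 20 mm diameter. y = along the axle, z = up. It moves with the top roll. The clip is home when its origin lies here with its y along the axle (either way round).
- top_roll (a joint): Sag of the top roll (m): 0 = up on its stops, grows as the axle is pushed down. Lift springs: it starts to give at 2 N and then gives 1.2 mm per newton, so that it sags 9 to 16 mm before the clip snaps in, and springs back as it does. It must stay below 0.0185 (17.5 N), and below 0.012 once the clip is home; at 0.020 the rolls clash.
- seed_cup: Specimen cup of pale seeds with a red lid, 62 mm across, 73 mm tall, origin under its centre; a bystander.
- flour_cup: Specimen cup of pale flour with a red lid, 62 mm across, 73 mm tall, origin under its centre; a bystander.
- kitchen_timer: White timer with coloured buttons, 66 x 66 x 19 mm, origin under its centre; a bystander.
Mind the look-alikes: they are no part of the job. What is meant by the part that bears tool_handle is not pink or turquoise, and is the larger of those in its own colour.

How it is judged:
By the outcome, as a careful person would: the job done as asked, in the order asked, and still so for the second after the job is handed in, with the robot touching nothing.
It also fails if it takes over 69 s, if anything falls off the work surface, if the arm or the gripper's body presses on something with over 40 N, if the wrist force passes 120 N, or if a joint passes its speed limit or range.

ROBOT

A 6-joint arm with a two-finger parallel gripper is mounted at the origin on a cart in front of the work surface, level with it; the furniture and walls round the work are solid. World frame = base frame: x ahead of the robot, y to its left, z up, the work surface at z = 0. Lengths are in m, angles in degrees, forces in N, time in s.
With the tool pointing down it reaches from about 0.425 to 0.95 m from the base axis. Payload 14.7 kg.
Tool frame: the origin (TCP) lies at the very end of the fingers, on their centre line; the grasp point (between the pads) lies 19 mm behind it (env.hold_point_z is the x of the grasp point in the tool frame, in m); x points along the fingers, y is the direction in which the jaws open and shut, and the axes are right-handed (so a half turn about x gives the same grasp; the last joint's range is limited). The gripper opens to 85 mm and grips with 20 to 120 N. Pads are 22 mm wide; open, the fingers measure 114 mm over their backs; the gripper's body (76 mm by 85 mm) begins 54 mm behind the grasp point. The pads swing forward as they close: fully open they stand 13 mm farther back than shut.
Start: joints at [-68.331, 27.513, 91.461, -0, 61.026, -2.67], TCP at [0.268, -0.592, 0.231] pointing down, gripper open.
Joint ranges: [-157.49, 157.49], [-46.99, 117.5], [13.45, 153.17], [-89.5, 269.5], [5.16, 153.95], [-167.48, 167.48]. Speed limits (degrees/s): [108.29, 108.29, 136.94, 172.46, 172.46, 172.46].

INTERFACE

Orientations are given as a 3x3 rotation matrix whose columns are the frame's x, y, z axes.
In Python, from plant import env gives the robot as it stands. Calls block until the motion is done:
- env.movep(position, orientation): joint-space move of the TCP to a pose.
- env.movel(position, vel=0.15, attitude=None, until_force=None): straight line of the TCP; attitude=None keeps the orientation; vel is the mean speed in m/s. With until_force (N) it stops when the force on the tool has changed by that much, and returns True; else False.
- env.movej(angles): joint-space move.
- env.set_gripper(opening): finger opening in m; the grip force is fixed at half the most; returns when the fingers have stopped.
- env.sleep(seconds).
- env.inverse_kinematics(position, orientation): joint angles nearest the present ones, or None.
- env.get_state(): the state.
- env.snapshot(name): name is "scene" or "top" or "wrist"; returns the picture (420x560x3 uint8, red, green, blue); there is no depth.
- env.camera_model(name): a dict with "mtx" (3x3 intrinsics, pixels), "D" ([k1, k2, p1, p2, k3] as OpenCV has them; the pictures are not rectified), "T" (4x4, takes a point from camera to world coordinates). Camera axes: x right, y down, z forward; pixel columns grow to the right and rows downward; lengths in m; the calibration is good to about 2 mm. A picture is of the moment at which its call begins: read the wrist's pose just before it. camera_model takes no time and is no camera call; for the wrist camera it gives the pose at the moment of the call.
A pose or a line that the arm cannot do raises env.Unreachable and nothing moves.
- env.sign_off(): hands the job in, once; it reports no verdict.
The state is a dict: "clock": time; "joint_positions": joint angles; "joint_vel": joint speeds; "effort": joint torques, N m; "eef_pos": TCP position; "orientation": TCP orientation; "ft_force": force on the tool from outside, world axes, zero at the start; "torque": the same for the moment, N m; "opening": finger opening in m.
Only numpy, scipy, OpenCV 4.12 (cv2) and the standard library are available. Lean on these libraries where they do the work, as an engineer would, in place of code of your own. Each camera call takes 0.05 s, during which the arm holds its last target.

## Working session

There is one attempt and no reset: what is moved stays moved. The work goes in short steps, each a Python script; the robot and the scene stay as the last script left them, time stands still between calls to the robot, and variables do not carry over. Pictures are saved under pics/ and viewed, and the job is handed in when it is done.

```bash
ls; mkdir -p pics
cat > h.py <<'E'
import numpy as np, cv2
from plant import env
def snap(n,f):
    m=env.camera_model(n); im=env.snapshot(n); cv2.imwrite('pics/'+f+'.png',im[:,:,::-1]); np.savez('pics/'+f+'.npz',mtx=m['mtx'],D=m['D'],T=m['T']); return im
def crop(f,x0,y0,x1,y1,s,o):
    im=cv2.imread('pics/'+f+'.png')[y0:y1,x0:x1]; cv2.imwrite('pics/'+o+'.png',cv2.resize(im,None,fx=s,fy=s,interpolation=cv2.INTER_CUBIC))
def ray(f,p):
    m=np.load('pics/'+f+'.npz'); u=cv2.undistortPoints(np.array([[p]],float),m['mtx'],m['D'])[0,0]
    T=m['T']; d=T[:3,:3]@np.array([u[0],u[1],1]); return T[:3,3],d/np.linalg.norm(d)
def onz(f,p,z):
    o,d=ray(f,p); return o+d*(z-o[2])/d[2]
def tri(*a):
    A=np.zeros((3,3));b=np.zeros(3);R=[ray(f,p) for f,p in a]
    for o,d in R:
        P=np.eye(3)-np.outer(d,d);A+=P;b+=P@o
    x=np.linalg.solve(A,b); return x,[np.linalg.norm((np.eye(3)-np.outer(d,d))@(x-o)) for o,d in R]
def proj(f,X):
    m=np.load('pics/'+f+'.npz');T=np.linalg.inv(m['T']);r=cv2.Rodrigues(T[:3,:3])[0]
    return cv2.projectPoints(np.array(X,float).reshape(-1,3),r,T[:3,3],m['mtx'],m['D'])[0].reshape(-1,2)
E
python3 - <<'E'
from h import *
for n in ['scene','top','wrist']: snap(n,n+'0')
s=env.get_state(); print(s['clock'],s['ft_force'],s['opening'],env.hold_point_z)
print(s['orientation'])
for n in ['scene','top','wrist']: print(env.camera_model(n)['T'].round(3))
E
```

```text
pics
0.15 [-0.50780036 -0.51440618  0.47441165] 0.08574450831808084 -0.0187
[[-3.45508173e-04  4.12116692e-01 -9.11131007e-01]
 [ 8.46633494e-04 -9.11130615e-01 -4.12116836e-01]
 [-9.99999582e-01 -9.13783763e-04 -3.41087210e-05]]
[[-0.828 -0.386  0.407  0.095]
 [-0.561  0.575 -0.595  0.596]
 [-0.005 -0.721 -0.693  0.847]
 [ 0.     0.     0.     1.   ]]
[[ 0.01  -0.993  0.121  0.392]
 [-1.    -0.008  0.011 -0.068]
 [-0.01  -0.121 -0.993  1.142]
 [ 0.     0.     0.     1.   ]]
[[ 0.411 -0.875 -0.257  0.333]
 [-0.912 -0.394 -0.115 -0.563]
 [-0.001  0.281 -0.96   0.373]
 [ 0.     0.     0.     1.   ]]
```

View pics/scene0.png

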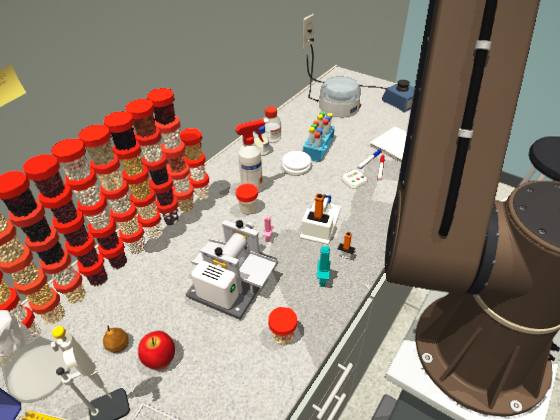

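View pics/top0.png

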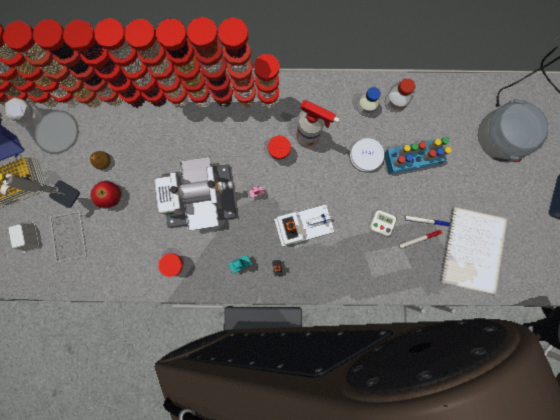

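View pics/wrist0.png

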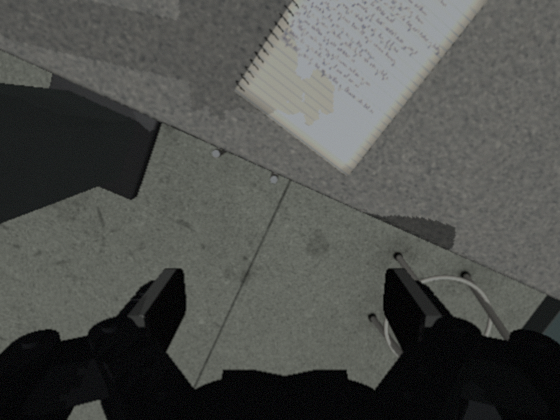

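Fork-tool look-alikes in the top view are pink (257,192), turquoise (240,264), small orange (278,268), and the larger orange one standing in the white stand (291,227). The last fits: it's orange, the larger of the two, and in the socket. I'll confirm it in crops.

Run:
```python
from h import *
crop('scene0',270,170,400,290,6,'c1'); crop('top0',220,190,350,290,6,'c2'); crop('top0',140,140,250,240,6,'c3')
for n,p,z in [('tool',(291,227),.1),('rail',(318,222),.05),('sheeter',(196,193),.15),('smallor',(278,268),.05),('socketblock',(291,227),.06)]: print(n,onz('top0',p,z).round(3))
```

```text
tool [ 0.472 -0.1    0.1  ]
rail [ 0.489 -0.173  0.05 ]
sheeter [0.548 0.132 0.15 ]
smallor [ 0.368 -0.068  0.05 ]
socketblock [ 0.475 -0.101  0.06 ]
```

View pics/c1.png

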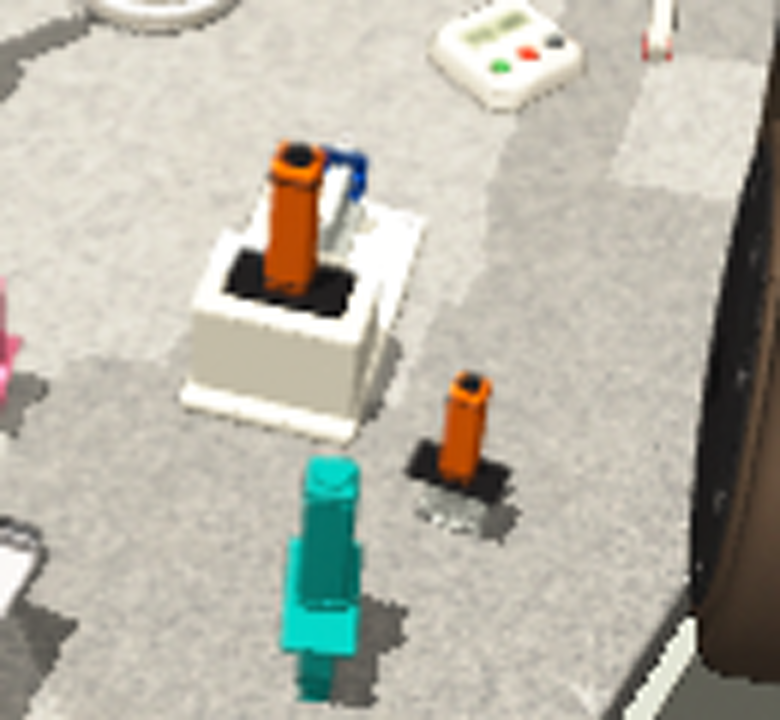

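View pics/c2.png

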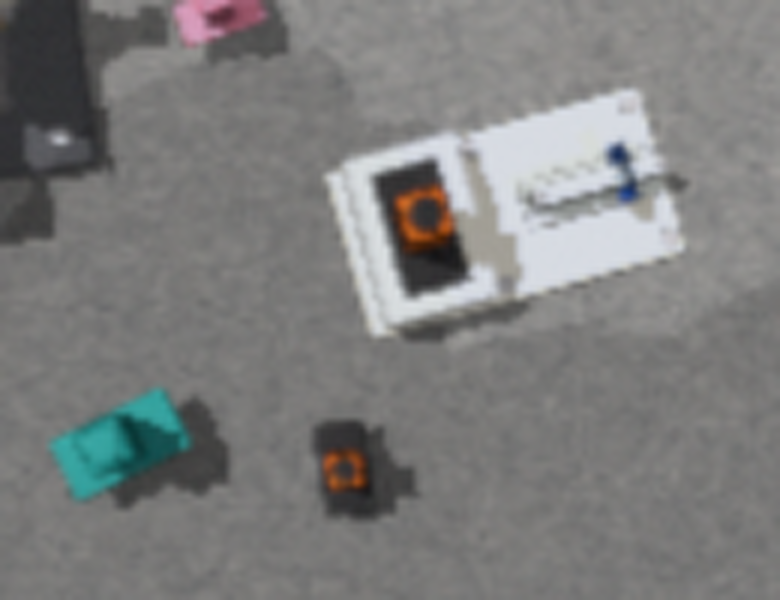

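View pics/c3.png

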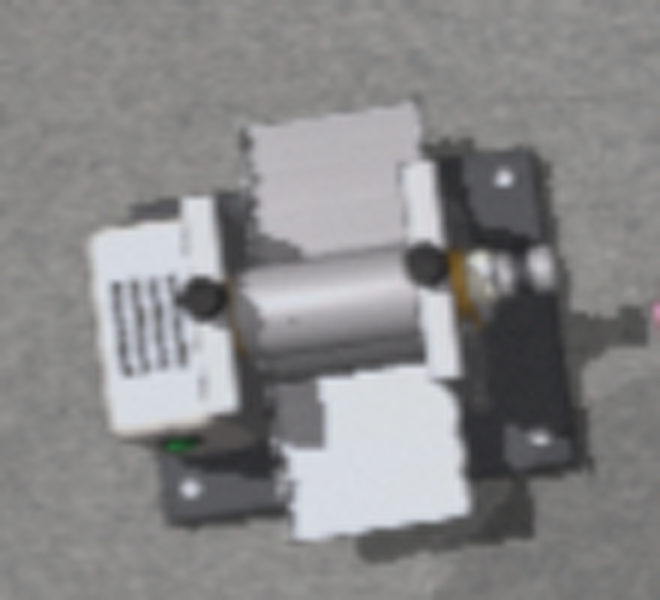

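Confirmed: the large orange tool stands in the stand's socket, the blue clip is on its rail, and the small orange one lies on the bench. Next I'll take wrist views of the stand and the groove.

```bash
cat >> h.py <<'E'
def Rz(deg):
    a=np.deg2rad(deg);c,s=np.cos(a),np.sin(a)
    return np.array([[c,-s,0],[s,c,0],[0,0,1.]])@np.array([[0,-1,0],[0,0,1],[-1,0,0.]])
E
python3 - <<'E'
from h import *
R=Rz(12)
for i,p in enumerate([(.49,-.18,.27),(.53,-.10,.25),(.55,-.02,.25),(.52,.04,.25)]):
    q=env.inverse_kinematics(p,R); print(np.round(q,1) if q is not None else None)
    env.movep(p,R); env.sleep(.2); snap('wrist','w%d'%i); print(env.get_state()['clock'])
print(env.camera_model('wrist')['mtx'])
E
```

```text
[-23.5  14.9 105.4  -0.   59.7 144.5]
2.6833
[-13.9  17.5 104.8  -0.   57.7 154.1]
3.3917
[ -5.2  18.4 103.4  -0.   58.2 162.8]
4.0667
NoneTraceback (most recent call last):
  File "<stdin>", line 5, in <module>
plant.Unreachable: the arm cannot take that pose within its joint ranges
```

View pics/w0.png

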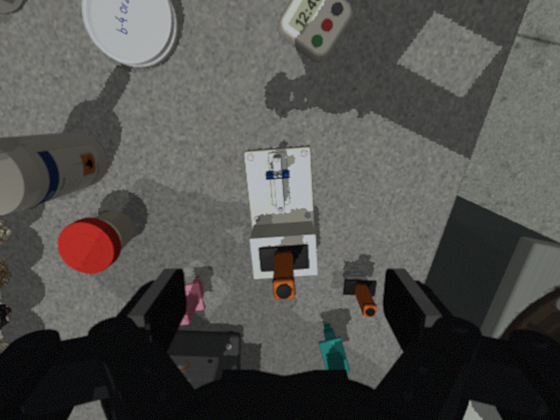

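View pics/w1.png

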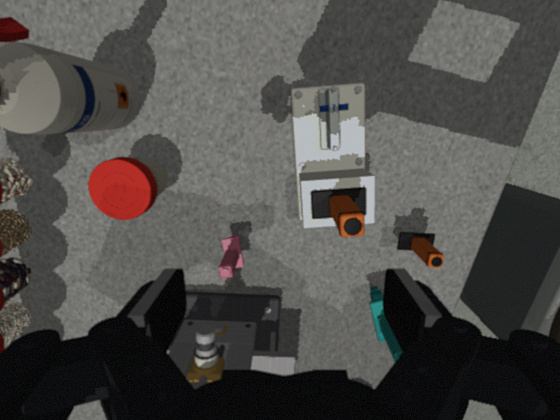

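View pics/w2.png

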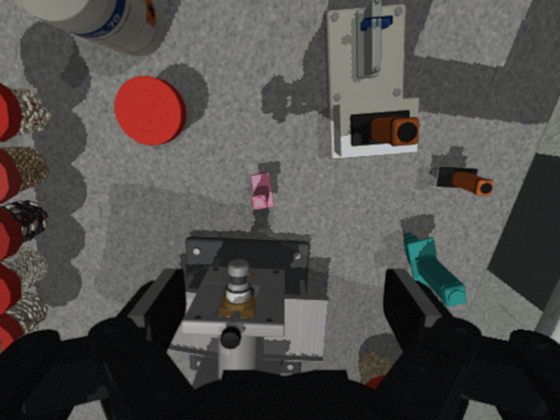

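The wrist views show the stand (w0 around 280,210), the clip at (277,175) in w0, and the axle end with its groove at (238,280) in w2. I'll enlarge these for measuring.

Run:
```python
from h import *
crop('w0',230,135,340,305,5,'d0'); crop('w1',280,70,390,245,4,'d1'); crop('w2',320,0,430,165,4,'d2'); crop('w2',180,230,320,370,5,'d3'); crop('w1',160,290,300,390,5,'d4')
```

```text
(no output)
```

View pics/d0.png

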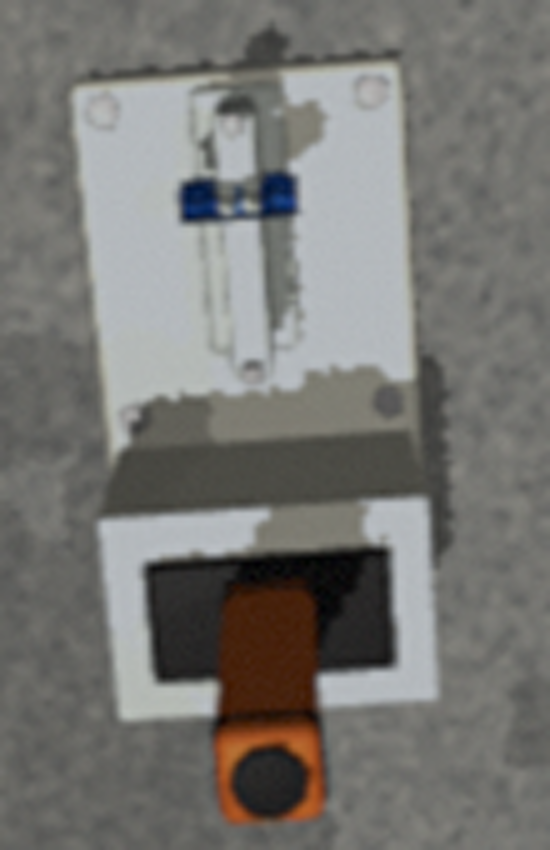

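View pics/d1.png

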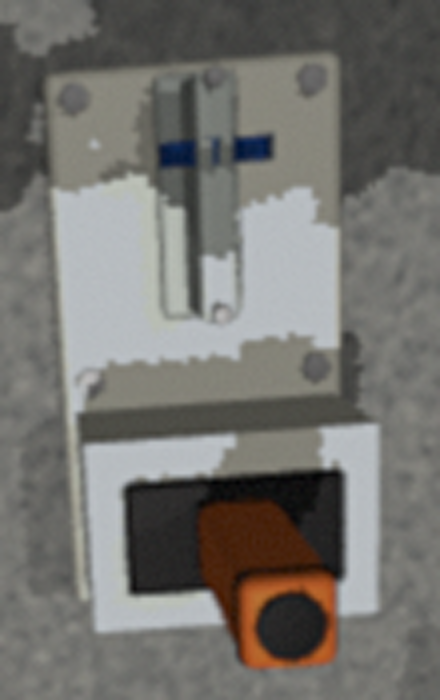

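View pics/d2.png

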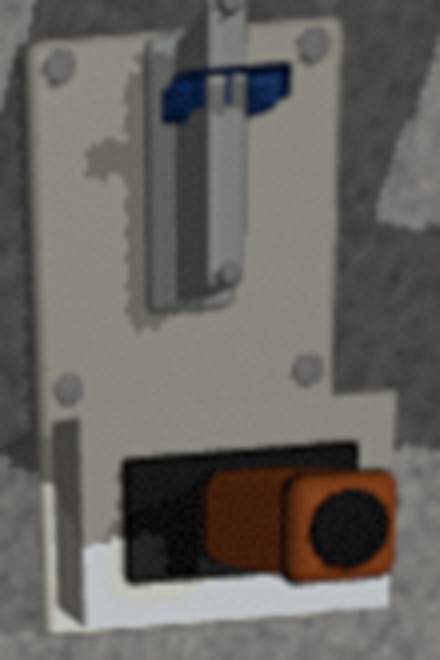

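View pics/d3.png

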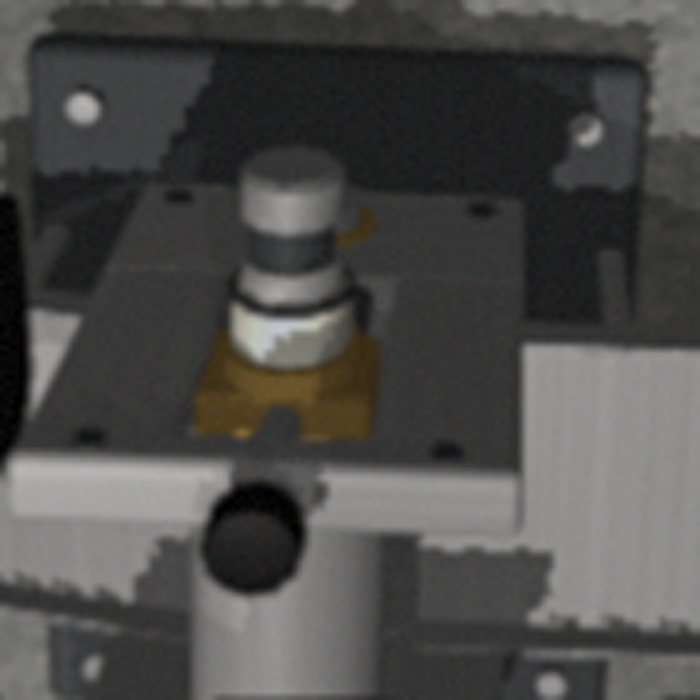

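View pics/d4.png

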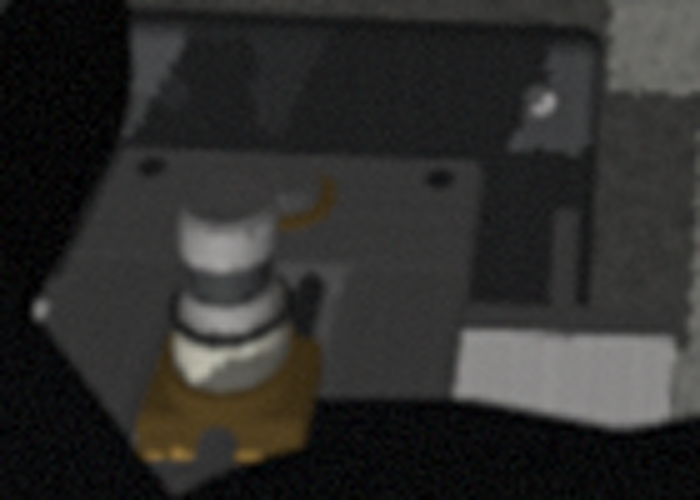

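```bash
cat > m1.py <<'E'
from h import *
P={}
def c(f,x0,y0,s,pts): return [(f,(x/s+x0,y/s+y0)) for x,y in pts]
a=c('w0',230,135,5,[(100,520),(428,496),(438,698),(120,718),(270,780)])
b=c('w1',280,70,4,[(84,443),(380,424),(380,612),(97,632),(292,627)])
for n,i in zip(['b1','b2','b3','b4','tooltop'],range(5)):
    x,e=tri(a[i],b[i]); P[n]=x; print(n,x.round(4),np.round(e,4))
x,e=tri(a[4],b[4],('w2',(349/4+320,529/4))); print('top3',x.round(4),np.round(e,4))
print('mean',np.mean([P['b%d'%i] for i in (1,2,3,4)],0).round(4))
v=P['b2']+P['b3']-P['b1']-P['b4']; print(np.rad2deg(np.arctan2(v[1],v[0])), np.linalg.norm(v)/2)
v=P['b1']+P['b2']-P['b3']-P['b4']; print(np.rad2deg(np.arctan2(v[1],v[0])), np.linalg.norm(v)/2)
x,e=tri(*c('w0',230,135,5,[(240,198)]),*c('w1',280,70,4,[(216,150)])); print('clip',x.round(4),np.round(e,4))
x,e=tri(*c('w0',230,135,5,[(252,370)]),*c('w1',280,70,4,[(220,314)]),*c('w2',320,0,4,[(228,272)])); print('railscrew',x.round(4),np.round(e,4))
x,e=tri(*c('w0',230,135,5,[(233,122)]),*c('w1',280,70,4,[(214,76)]),*c('w2',320,0,4,[(228,6)])); print('railscrew2',x.round(4),np.round(e,4))
E
python3 m1.py
python3 - <<'E'
from h import *
def R2(yaw):
    a=np.deg2rad(yaw);c,s=np.cos(a),np.sin(a)
    return np.array([[c,-s,0],[s,c,0],[0,0,1.]])@np.array([[0,0,1],[0,1,0],[-1,0,0.]])
for n,p,y in [('x0',(.50,.06,.28),8),('x1',(.53,.03,.25),8),('x2',(.44,-.10,.25),13),('x3',(.46,-.14,.22),13)]:
    print(n,env.inverse_kinematics(p,R2(y)).round(1)); env.movep(p,R2(y)); env.sleep(.2); snap('wrist',n)
print(env.get_state()['clock'])
E
```

```text
b1 [ 0.5146 -0.1119  0.0609] [0.0003 0.0003]
b2 [ 0.4435 -0.1318  0.0597] [0.0003 0.0003]
b3 [ 0.4299 -0.0844  0.0608] [0.0002 0.0002]
b4 [ 0.5008 -0.0638  0.0601] [0.0004 0.0004]
tooltop [ 0.4723 -0.0973  0.1358] [0.0002 0.0002]
top3 [ 0.4723 -0.0975  0.1362] [0.0002 0.0002 0.0001]
mean [ 0.4722 -0.098   0.0604]
-164.0377971462318 0.07385194102186025
-74.00467379443167 0.04967863090494981
clip [ 0.4982 -0.1873  0.049 ] [0. 0.]
railscrew [ 0.4877 -0.1498  0.0509] [0.0003 0.0005 0.0002]
railscrew2 [ 0.5028 -0.2033  0.0492] [0.0002 0.0003 0.0002]
x0 [  3.4  12.8 106.8  -0.   60.4 -94.6]
x1 [ -0.   16.8 105.8  -0.   57.4 -98. ]
x2 [ -16.7   10.2  115.1   -0.    54.7 -119.7]
x3 [ -20.5   14.8  113.8   -0.    51.4 -123.5]
10.2833
```

View pics/x0.png

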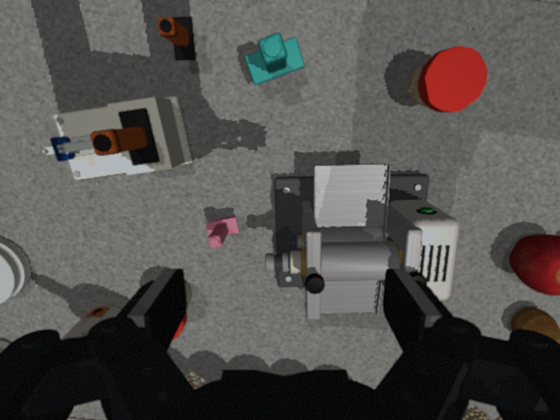

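View pics/x1.png

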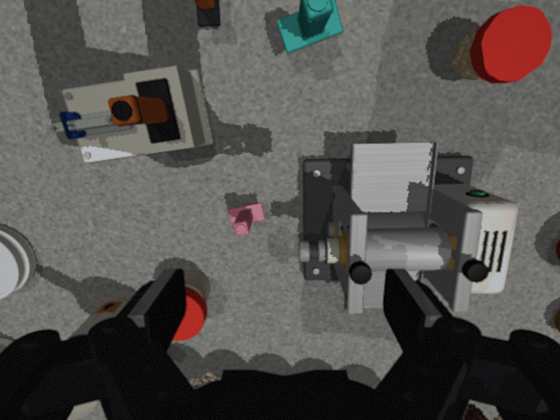

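View pics/x2.png

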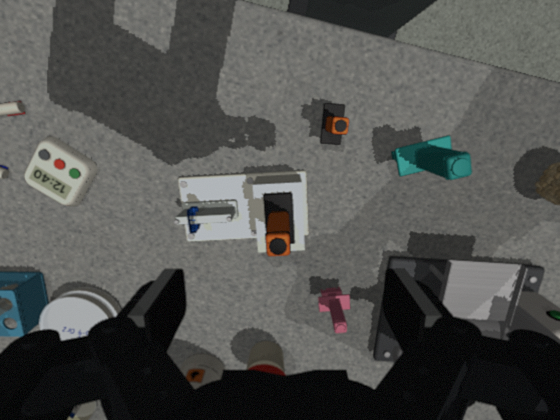

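View pics/x3.png

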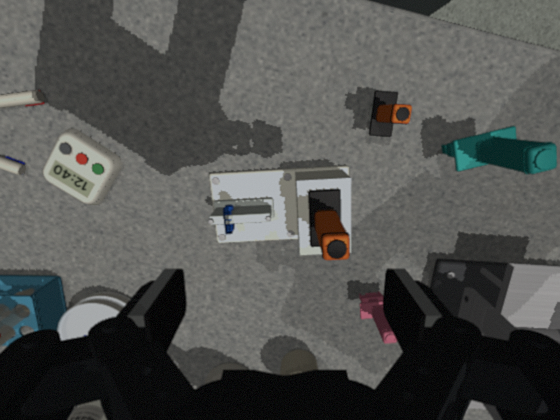

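Run:
```python
from h import *
crop('x0',250,220,350,310,7,'e0'); crop('x1',285,200,385,300,7,'e1'); crop('x2',170,165,320,265,5,'e2'); crop('x3',200,160,360,270,5,'e3')
```

```text
(no output)
```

View pics/e0.png

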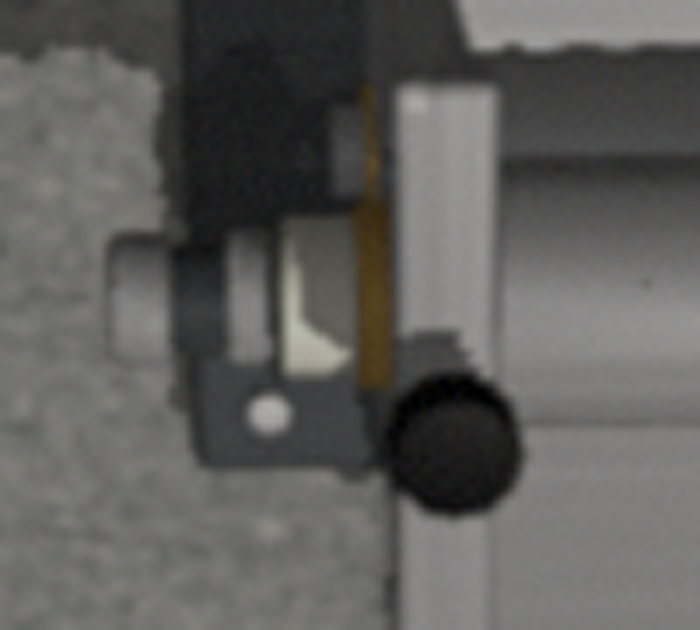

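View pics/e1.png

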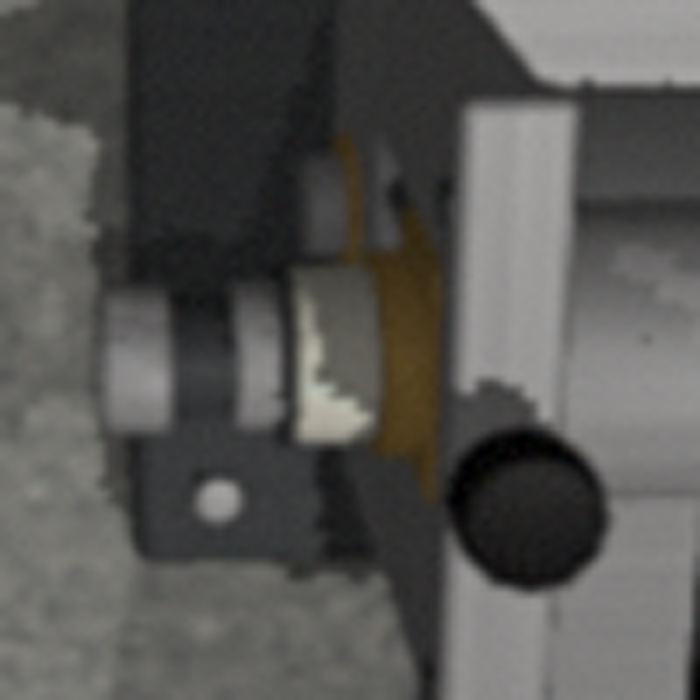

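View pics/e2.png

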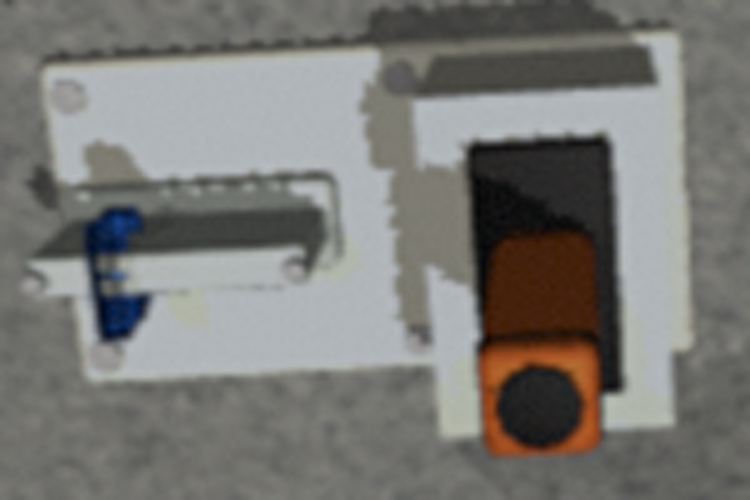

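View pics/e3.png

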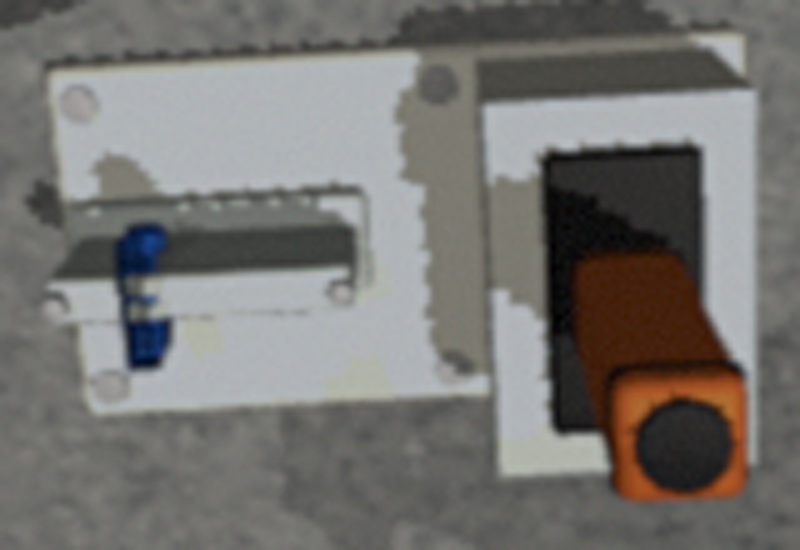

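```bash
cat > ov.py <<'E'
from h import *
a=np.deg2rad(16); X=np.array([np.cos(a),np.sin(a),0]); Y=np.array([-np.sin(a),np.cos(a),0]); Z=np.array([0,0,1.])
rm=np.array([.4953,-.1766,0])
def box(s,x0=0):
    P=[]
    for z in (.058,.050,.033):
        for dx,dy in ((-13,-3),(13,-3),(13,3),(-13,3)): P.append(rm+Y*(s+dy/1e3)+X*(x0+dx/1e3)+Z*z)
    return P
import sys
s=float(sys.argv[1]); x0=float(sys.argv[2])
out=[]
for f,(u0,v0,u1,v1) in [('w0',(255,155,300,195)),('w1',(310,90,355,130)),('w2',(350,5,400,45)),('x2',(180,195,225,240)),('x3',(210,195,255,240))]:
    k=8; im=cv2.resize(cv2.imread('pics/'+f+'.png')[v0:v1,u0:u1],None,fx=k,fy=k,interpolation=cv2.INTER_CUBIC); raw=im.copy()
    p=proj(f,box(s,x0)); q=((p-[u0,v0]+.5)*k).astype(int)
    for j,c in ((0,(0,0,255)),(8,(0,255,255))): cv2.polylines(im,[q[j:j+4]],True,c,1)
    t=np.hstack([raw,im]); out.append(cv2.resize(t,(400,int(t.shape[0]*400/t.shape[1]))))
h=max(o.shape[0] for o in out)
out=[cv2.copyMakeBorder(o,0,h-o.shape[0],0,0,cv2.BORDER_CONSTANT) for o in out]+[np.zeros((h,400,3),np.uint8)]
cv2.imwrite('pics/'+sys.argv[3]+'.png',np.vstack([np.hstack(out[i:i+2]) for i in (0,2,4)]))
E
python3 ov.py -0.011 0 ov1
```

```text
(no output)
```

View pics/ov1.png

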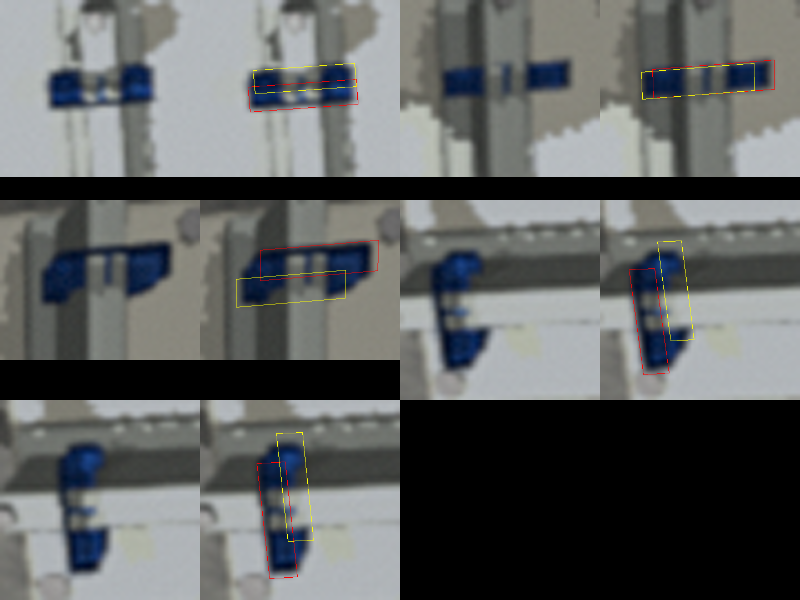

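```bash
python3 - <<'E'
from h import *
def g(p0,p1):
    x,e=tri(('x0',(p0[0]/7+250-.43,p0[1]/7+220-.43)),('x1',(p1[0]/7+285-.43,p1[1]/7+200-.43)));return x,e
for n,p0,p1 in [('end',(112,300),(104,362)),('L',(176,300),(172,362)),('R',(228,299),(238,361)),('flR',(275,296),(288,361))]:
    x,e=g(p0,p1); print(n,x.round(4),np.round(e,4))
# knobs
for n,p0,p1 in [('knob',(455,445),(527,510)),('bolt',(270,413),(218,501))]:
    x,e=g(p0,p1); print(n,x.round(4),np.round(e,4))
x,e=tri(('x0',(419,281)),('x1',(475,271)));print('knob2',x.round(4),e)
E
python3 - <<'E'
from h import *
crop('x0',390,255,450,305,8,'f0'); crop('x1',445,240,505,300,8,'f1')
E
```

```text
end [0.5781 0.0509 0.103 ] [0.0003 0.0003]
L [0.5783 0.0604 0.0995] [0.0002 0.0002]
R [0.5733 0.0677 0.108 ] [0.0004 0.0004]
flR [0.5736 0.0748 0.1046] [0.0006 0.0006]
knob [0.5719 0.0976 0.1464] [0. 0.]
bolt [0.6363 0.0838 0.0187] [0.0001 0.0001]
knob2 [0.5638 0.1994 0.1309] [np.float64(0.00015644250029134678), np.float64(0.00015644250029129246)]
```

View pics/f0.png

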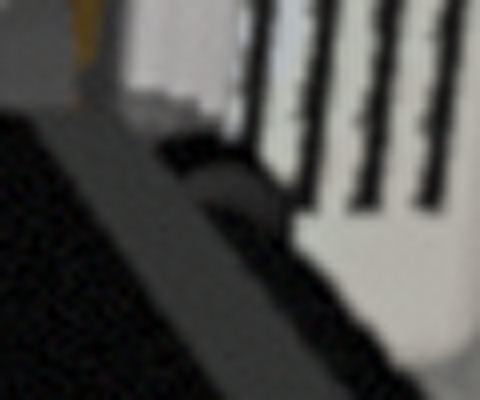

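View pics/f1.png

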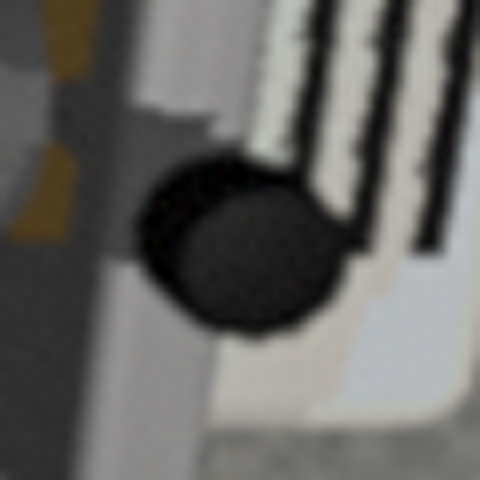

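Run:
```python
from h import *
for n,p0,p1 in [('end',(112,300),(104,362)),('L',(176,300),(172,362)),('R',(228,299),(238,361)),('flR',(275,296),(288,361))]:
    print(n,onz('x0',(p0[0]/7+250-.43,p0[1]/7+220-.43),.1).round(4),onz('x1',(p1[0]/7+285-.43,p1[1]/7+200-.43),.1).round(4))
k1=onz('x1',(527/7+285-.43,510/7+200-.43),.152);k2=onz('x1',(265/8+445-.43,258/8+240-.43),.152);print(k1,k2,np.linalg.norm(k1-k2))
d=k2-k1;print(np.rad2deg(np.arctan2(-d[0],d[1])))
def R2(yaw):
    a=np.deg2rad(yaw);c,s=np.cos(a),np.sin(a)
    return np.array([[c,-s,0],[s,c,0],[0,0,1.]])@np.array([[0,0,1],[0,1,0],[-1,0,0.]])
for n,p,y in [('x4',(.60,.065,.23),8),('x5',(.52,.065,.20),8)]:
    env.movep(p,R2(y)); env.sleep(.2); snap('wrist',n)
print(env.get_state()['clock'])
```

```text
end [0.5792 0.0508 0.1   ] [0.5796 0.0514 0.1   ]
L [0.5778 0.0603 0.1   ] [0.5784 0.0605 0.1   ]
R [0.5766 0.068  0.1   ] [0.577  0.0692 0.1   ]
flR [0.5751 0.0749 0.1   ] [0.576  0.0759 0.1   ]
[0.56930494 0.09582885 0.152     ] [0.55584181 0.18733517 0.152     ] 0.09249141794194264
8.369757255772827
12.1917
```

View pics/x4.png

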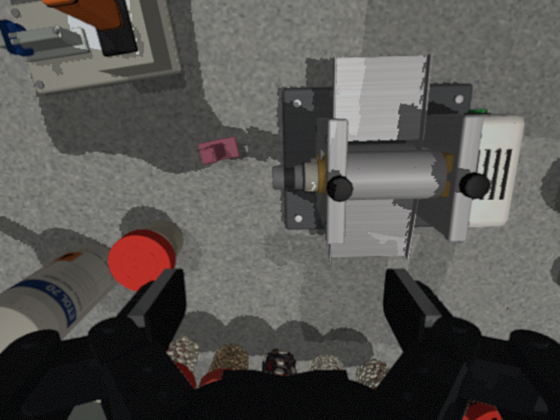

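View pics/x5.png

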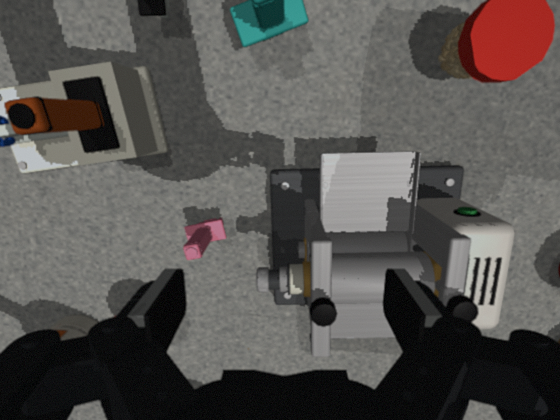

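Run:
```python
from h import *
crop('x4',265,140,365,220,8,'g4'); crop('x5',250,240,350,330,8,'g5'); crop('x4',440,160,500,210,8,'g6')
```

```text
(no output)
```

View pics/g4.png

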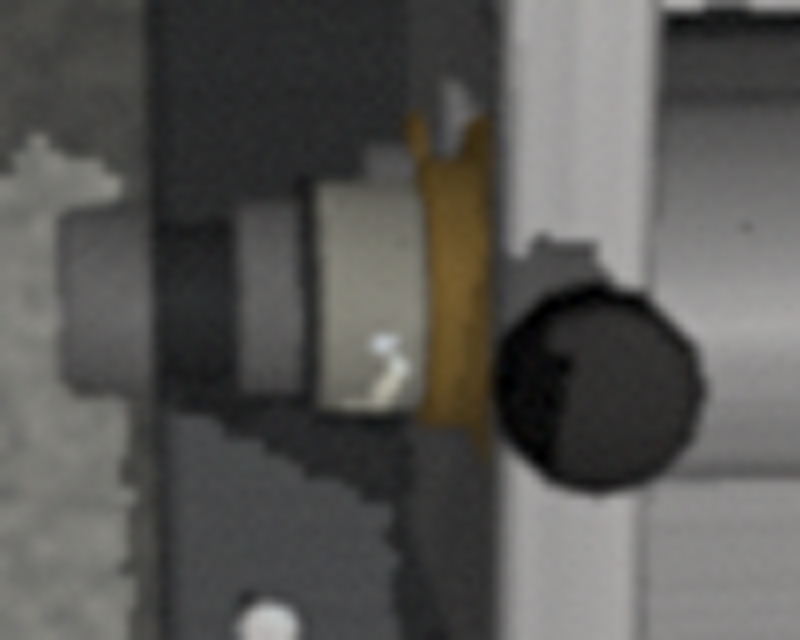

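View pics/g5.png

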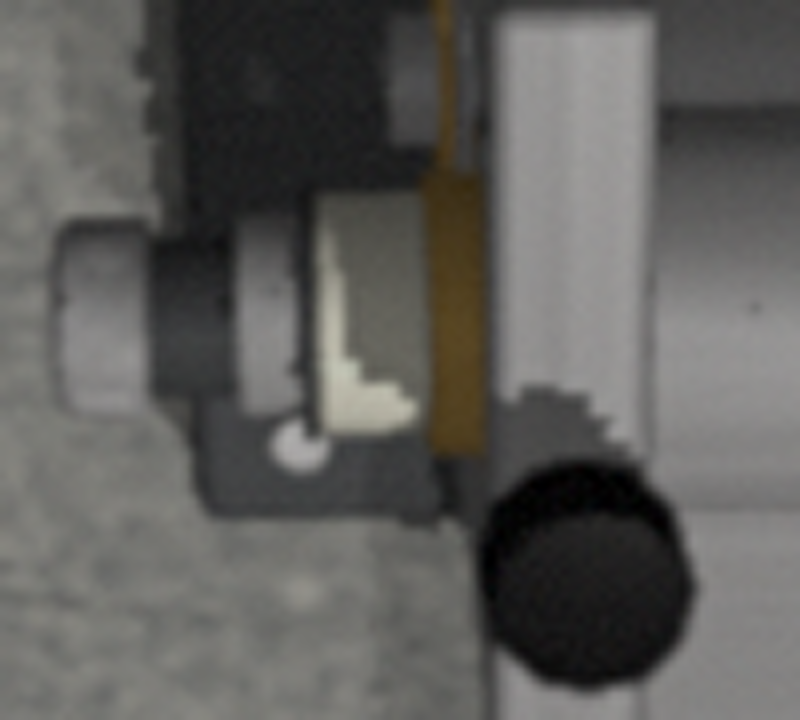

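View pics/g6.png

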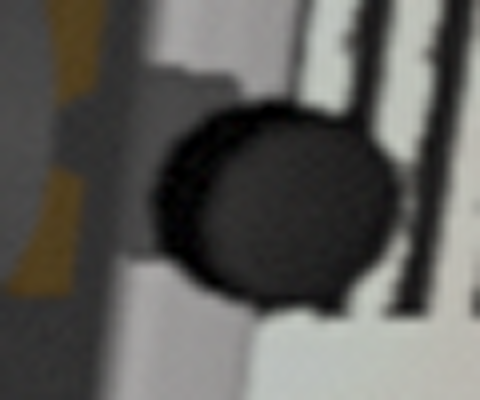

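Run:
```python
from h import *
k=.4375
A=lambda p:('x4',(p[0]/8+265-k,p[1]/8+140-k)); B=lambda p:('x5',(p[0]/8+250-k,p[1]/8+240-k))
for n,p,q,z in [('end',(66,301),(57,316),.1),('L',(155,300),(150,316),.1),('R',(238,297),(236,315),.1),('knob',(625,388),(590,585),.152)]:
    x,e=tri(A(p),B(q)); print(n,x.round(4),np.round(e,4),onz(*A(p),z).round(4),onz(*B(q),z).round(4))
k2=onz('x4',(298/8+440-k,203/8+160-k),.152); print(k2)
```

```text
end [0.5789 0.0505 0.0997] [0.0004 0.0004] [0.5789 0.0509 0.1   ] [0.5788 0.0501 0.1   ]
L [0.5776 0.0597 0.0999] [0.0003 0.0003] [0.5776 0.06   0.1   ] [0.5775 0.0594 0.1   ]
R [0.576  0.0681 0.1004] [0.0002 0.0002] [0.5761 0.0684 0.1   ] [0.5762 0.0679 0.1   ]
knob [0.5706 0.0983 0.1499] [0.001 0.001] [0.5702 0.0988 0.152 ] [0.5692 0.0968 0.152 ]
[0.55599083 0.1869468  0.152     ]
```

Run:
```python
from h import *
a=('x2',(539/5+170-.4,405/5+165-.4)); b=('x3',(684/5+200-.4,445/5+160-.4))
print(tri(a,b), onz(*a,.1365),onz(*b,.1365))
print(onz('w0',(270/5+230-.4,780/5+135-.4),.1365),onz('w1',(292/4+280-.4,627/4+70-.4),.1365),onz('w2',(349/4+320-.4,529/4-.4),.1365))
print(tri(('w2',(349/4+320-.4,529/4-.4)),b))
```

```text
(array([ 0.47243842, -0.09809227,  0.13705055]), [np.float64(0.0001168905240518951), np.float64(0.00011689052405205221)]) [ 0.47253387 -0.09807573  0.1365    ] [ 0.47276324 -0.09792177  0.1365    ]
[ 0.47298026 -0.09813354  0.1365    ] [ 0.47269511 -0.09763118  0.1365    ] [ 0.47269704 -0.09767343  0.1365    ]
(array([ 0.47273514, -0.09779174,  0.13646549]), [np.float64(0.0001270265714404713), np.float64(0.00012702657144047494)])
```

```bash
cat >> h.py <<'E'
def R2(yaw):
    a=np.deg2rad(yaw);c,s=np.cos(a),np.sin(a)
    return np.array([[c,-s,0],[s,c,0],[0,0,1.]])@np.array([[0,0,1],[0,1,0],[-1,0,0.]])
def st(l=''):
    s=env.get_state(); print(l,round(s['clock'],2),np.round(s['eef_pos'],4),'F',np.round(s['ft_force'],2),'M',np.round(s['torque'],2),'op',round(s['opening'],4)); return s
E
python3 - <<'E'
from h import *
env.movep((.4726,-.0979,.20),R2(16)); st()
env.set_gripper(.055); st()
env.movel((.4726,-.0979,.091),vel=.15); st('down')
env.set_gripper(.012); st('grip')
snap('wrist','y0'); snap('scene','s1')
E
```

```text
12.91 [ 0.473  -0.0982  0.2001] F [0.82 0.11 0.29] M [0.   0.01 0.  ] op 0.0857
 13.32 [ 0.4728 -0.0974  0.2   ] F [-1.08 -0.49 -0.45] M [ 0.03  0.01 -0.02] op 0.055
down 14.19 [ 0.473  -0.098   0.0915] F [0.08 0.27 0.99] M [-0.03 -0.03 -0.02] op 0.0547
grip 14.6 [ 0.473  -0.098   0.0917] F [-1.49  0.63  7.58] M [ 0.11  0.14 -0.02] op 0.0193
```

View pics/y0.png

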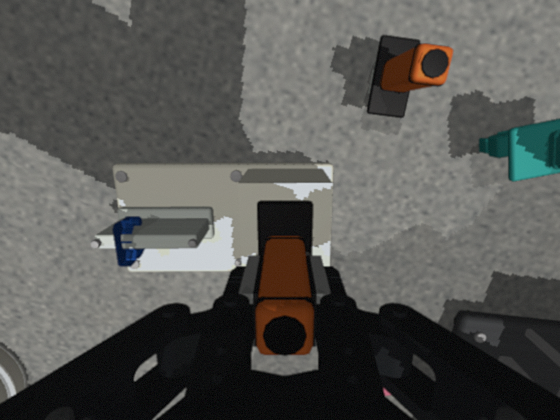

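Run:
```python
from h import *
env.movel((.4726,-.0979,.165),vel=.12); st('lift')
env.movel((.4981,-.1873,.165),vel=.12); st('over')
env.movel((.4981,-.1873,.143),vel=.08); env.sleep(.2); st('low')
snap('scene','s2'); snap('wrist','y1')
crop('scene','0','0',0,0,1,'x') if 0 else None
crop('s2',270,170,400,270,6,'s2c'); crop('y1',180,180,380,330,4,'y1c')
```

```text
lift 15.47 [ 0.4722 -0.0978  0.1646] F [ 0.72  0.1  -1.97] M [-0.07 -0.    0.01] op 0.0192
over 16.39 [ 0.4977 -0.1868  0.1648] F [ 0.52 -0.77 -1.72] M [0.01 0.05 0.01] op 0.0195
low 17.02 [ 0.4984 -0.1873  0.1434] F [-0.11  0.3  -1.08] M [ 0.01  0.03 -0.02] op 0.0193
```

View pics/s2c.png

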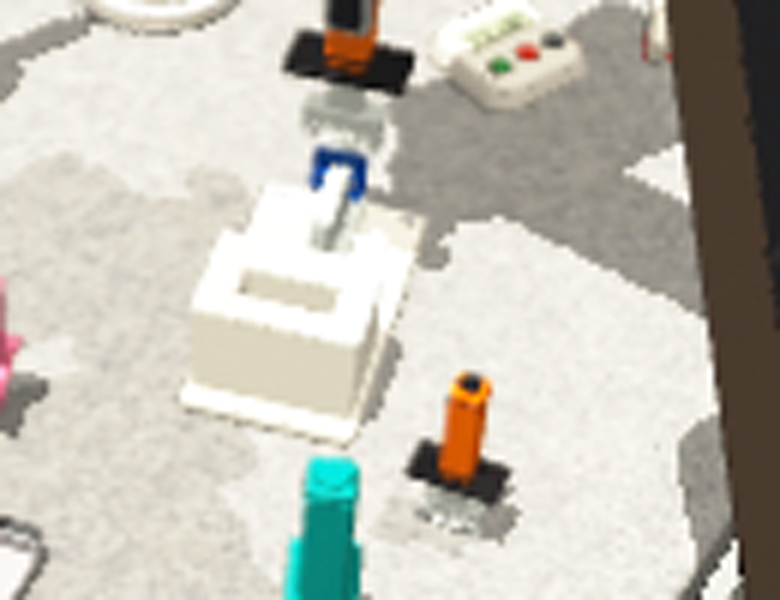

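View pics/y1.png

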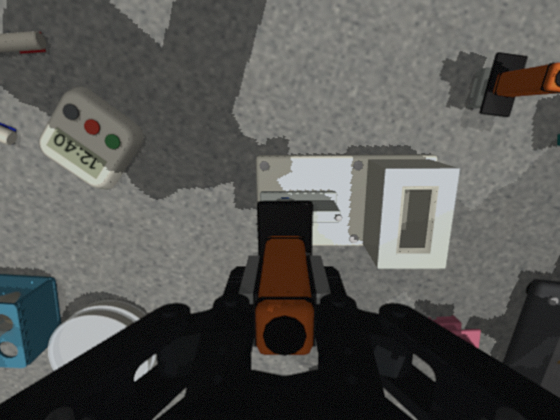

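The fork hangs squarely over the blue clip (scene crop 340,175). Now I'll press down and watch the force.

Run:
```python
from h import *
z=.143; f0=env.get_state()['ft_force'][2]
r=env.movel((.4981,-.1873,.134),vel=.03,until_force=4); st('a %s'%r)
z=env.get_state()['eef_pos'][2]
while z>.120:
    z-=.001
    r=env.movel((.4981,-.1873,z),vel=.012); s=st()
    if s['ft_force'][2]-f0>14: break
```

```text
a False 17.57 [ 0.4979 -0.1873  0.1337] F [ 0.32 -0.38 -1.03] M [-0.03 -0.04 -0.01] op 0.0193
 17.82 [ 0.4981 -0.1873  0.1327] F [-0.18 -0.14 -1.19] M [ 0.01 -0.03  0.03] op 0.0194
 18.07 [ 0.4981 -0.1873  0.1317] F [ 0.56  0.86 -0.99] M [0.05 0.   0.03] op 0.0196
 18.32 [ 0.498  -0.1873  0.1307] F [-0.74 -0.72 -1.42] M [ 0.01  0.04 -0.01] op 0.0195
 18.57 [ 0.4981 -0.1873  0.1297] F [ 0.63  0.38 -1.33] M [ 0.01 -0.06  0.04] op 0.0194
 18.82 [ 0.4982 -0.1873  0.1287] F [ 0.24 -0.05 -0.77] M [ 0.01 -0.12 -0.01] op 0.0195
 19.07 [ 0.4981 -0.1873  0.1276] F [ 0.49  0.03 -1.19] M [-0.05 -0.13  0.06] op 0.0194
 19.32 [ 0.498  -0.1872  0.1266] F [ 0.06  0.12 -0.68] M [-0.01 -0.03  0.02] op 0.0192
 19.57 [ 0.4981 -0.1873  0.1256] F [ 0.6   0.64 -1.77] M [-0.03 -0.   -0.02] op 0.0191
 19.82 [ 0.4981 -0.1873  0.1247] F [ 1.03  0.02 -0.85] M [-0.05 -0.04 -0.  ] op 0.0193
 20.07 [ 0.4984 -0.1875  0.1244] F [-2.35  0.24 14.76] M [0.15 0.65 0.01] op 0.0194
```

Run:
```python
from h import *
st()
snap('scene','s3'); crop('s3',300,160,370,220,10,'s3c')
```

```text
20.07 [ 0.4984 -0.1875  0.1244] F [-2.35  0.24 14.76] M [0.15 0.65 0.01] op 0.0194
```

View pics/s3c.png

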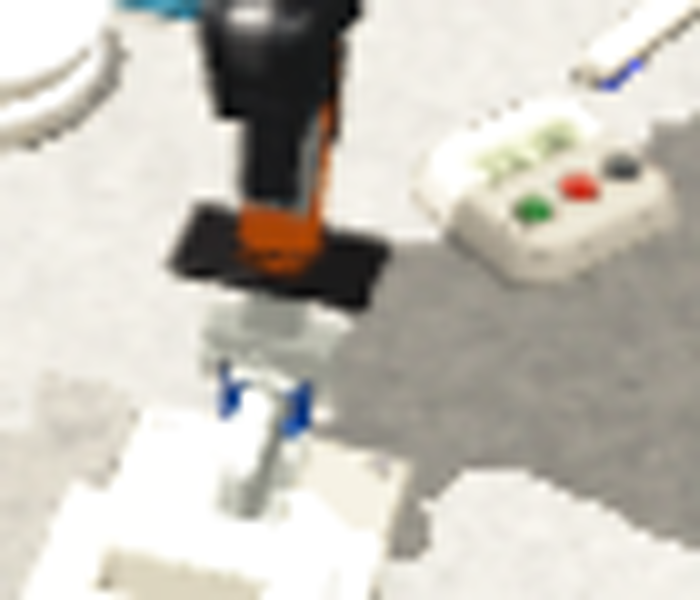

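The crown is inside the fork. I'll lift slowly and check it is held.

Run:
```python
from h import *
env.movel((.4981,-.1873,.135),vel=.03); st()
env.movel((.4981,-.1873,.165),vel=.06); env.sleep(.2); st()
snap('scene','s4'); crop('s4',290,140,380,220,8,'s4c')
```

```text
20.65 [ 0.4981 -0.1873  0.1351] F [ 0.59 -0.31 -1.91] M [-0.05 -0.02  0.02] op 0.0192
 21.5 [ 0.4979 -0.1872  0.1647] F [ 0.56 -0.63 -2.39] M [ 0.01 -0.03 -0.02] op 0.0194
```

View pics/s4c.png

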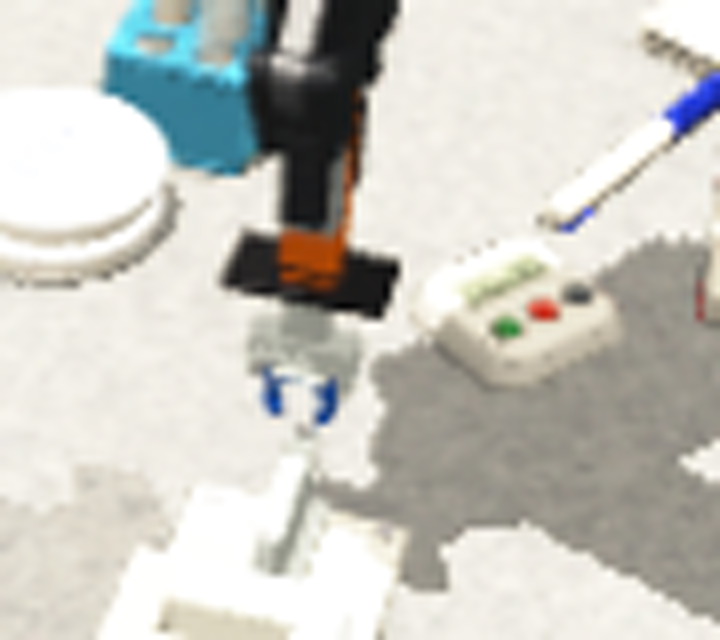

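The clip is held in the fork, clear of the rail. I'll carry it over the groove and check alignment.

Run:
```python
from h import *
env.movel((.4981,-.1873,.225),vel=.15)
env.movel((.577,.0641,.225),vel=.15,attitude=R2(8.7)); st()
env.movel((.577,.0641,.213),vel=.05); env.sleep(.2); st()
snap('scene','s5'); crop('s5',200,190,300,270,8,'s5c'); snap('wrist','y2');crop('y2',200,180,360,340,5,'y2c'); snap('top','t5'); crop('t5',160,140,280,240,6,'t5c')
```

```text
24.01 [0.5769 0.0635 0.225 ] F [-0.36 -0.06 -1.79] M [-0.04 -0.02  0.07] op 0.0194
 24.6 [0.5771 0.0641 0.2131] F [ 0.41  0.43 -2.05] M [-0.04 -0.    0.01] op 0.0197
```

View pics/s5c.png

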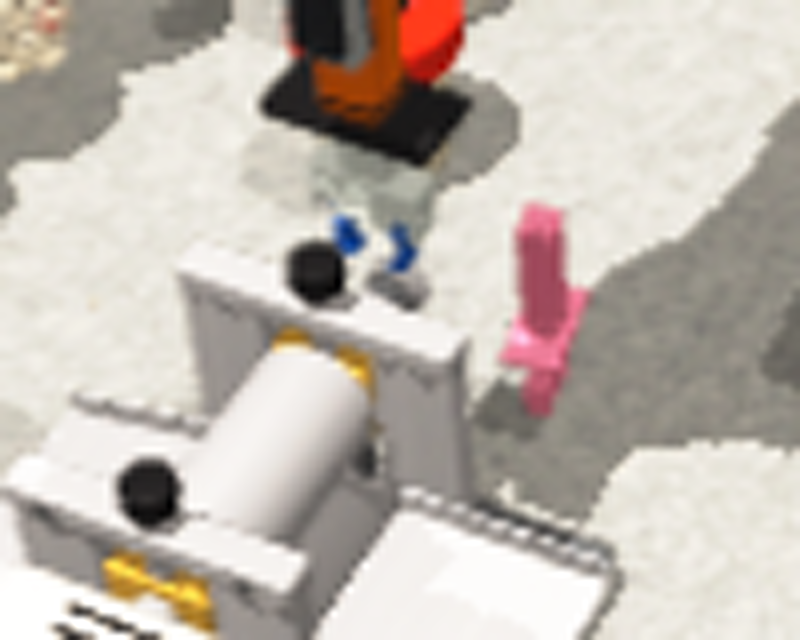

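View pics/y2c.png

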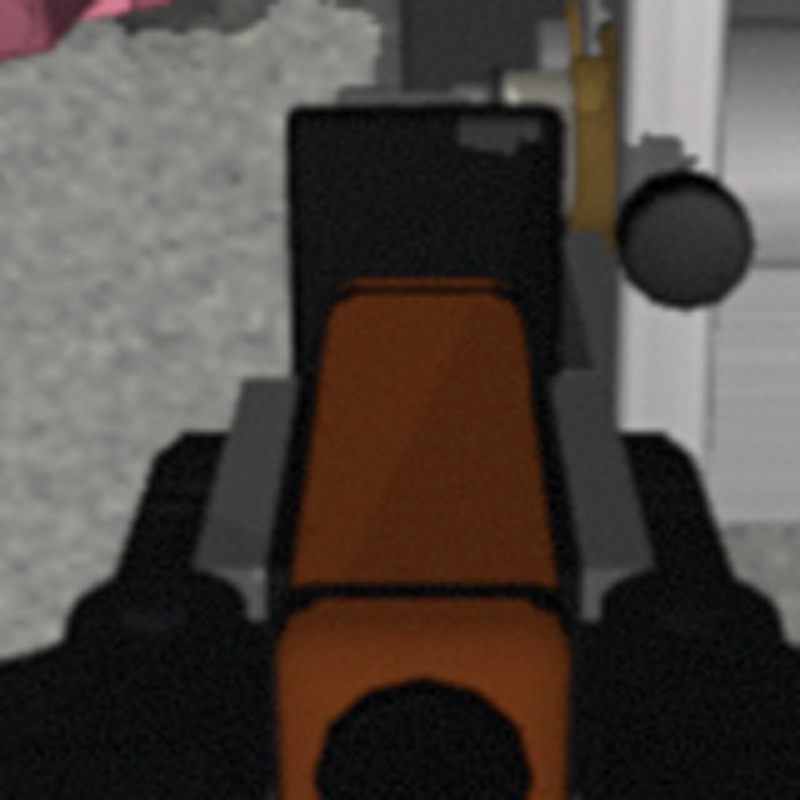

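View pics/t5c.png

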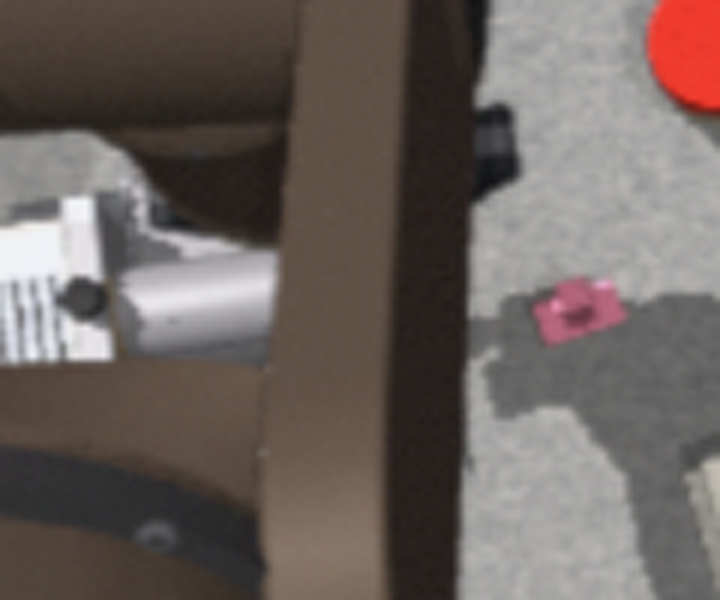

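Run:
```python
from h import *
s=env.get_state(); h=s['eef_pos']+[0,0,.0088]
print(proj('y2',[h+[0,0,.036]]), 'obs 285,',(775/5+180))
fz=[]
for i in range(4):
    env.sleep(.05); fz.append(env.get_state()['ft_force'][2])
f0=np.mean(fz); print('f0',f0)
z=.213; 
r=env.movel((.577,.0641,.198),vel=.04,until_force=5); s=st('r %s'%r)
print(s['ft_force'][2]-f0)
if not r:
  z=.198;m=0;log=[]
  while z>.160:
    z-=.0008
    env.movel((.577,.0641,z),vel=.012); s=env.get_state(); f=s['ft_force'][2]-f0; log.append((round(s['eef_pos'][2]*1e3,1),round(f,1),np.round(s['ft_force'][:2],1).tolist()))
    if f>16: print('TOO HIGH');break
    if m>6 and f<m-2: print('SNAP');break
    m=max(m,f)
  for l in log: print(*l)
  st()
```

```text
[[285.18380594 335.29326043]] obs 285, 335.0
f0 -1.532898644555324
r False 25.48 [0.5769 0.0641 0.1977] F [ 1.1  -0.56 -0.75] M [-0.02  0.03 -0.03] op 0.0195
0.7837601144305758
SNAP
197.3 0.4 [-0.4, 0.5]
196.4 0.5 [-0.2, 0.3]
195.6 1.2 [0.8, 1.3]
194.9 2.6 [-0.2, -0.1]
194.0 3.1 [0.0, 0.7]
193.2 3.6 [1.2, -0.6]
192.4 4.7 [0.3, 0.2]
191.6 4.5 [0.7, -0.2]
190.8 6.0 [-0.1, 0.6]
190.0 5.9 [0.6, 0.3]
189.2 6.4 [-0.0, 0.9]
188.5 6.6 [0.1, 0.6]
187.7 7.8 [0.5, 0.8]
187.0 8.0 [0.9, -0.3]
186.2 7.2 [0.2, -0.7]
185.4 9.5 [0.2, 0.4]
184.7 10.1 [0.2, 0.0]
183.9 10.6 [-0.5, -0.2]
183.1 10.1 [-0.5, -0.0]
182.4 9.8 [1.0, -0.1]
181.2 3.1 [1.0, 0.8]
 30.73 [0.577  0.0641 0.1812] F [1.   0.82 1.6 ] M [ 0.02 -0.4   0.04] op 0.0195
```

The snap came at TCP z 181.2 mm, with force falling from about 10 N to 3.1 N. That is the predicted home height, about 181.4 mm. Now I'll pull the fork off.

Run:
```python
from h import *
for z in (.186,.190,.196):
    env.movel((.577,.0641,z),vel=.025); st()
env.movel((.577,.0641,.225),vel=.1); env.sleep(.1); st()
snap('scene','s6'); crop('s6',200,190,300,270,8,'s6c')
```

```text
31.07 [0.5769 0.0641 0.1861] F [ 0.84  0.35 -0.59] M [ 0.04 -0.05 -0.11] op 0.0194
 31.38 [0.577  0.0641 0.1901] F [-1.31 -0.45 -1.11] M [-0.05  0.04  0.01] op 0.0193
 31.77 [0.5771 0.0641 0.1962] F [-0.13  1.03 -1.84] M [-0.01  0.03  0.08] op 0.0191
 32.31 [0.5766 0.0641 0.2244] F [-0.53  0.14 -1.34] M [0.04 0.02 0.02] op 0.0194
```

View pics/s6c.png

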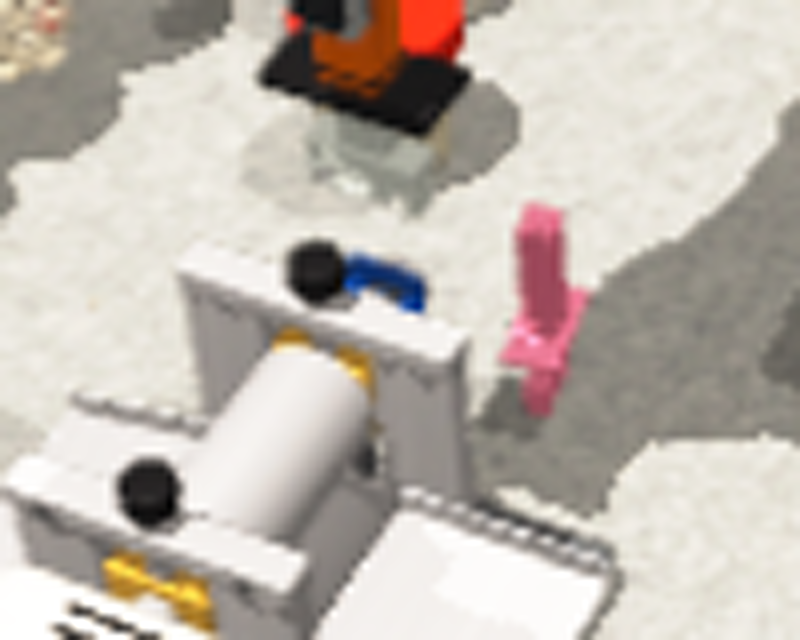

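The clip sits on the axle and the fork is empty. Now I'll return the tool.

Run:
```python
from h import *
env.movel((.4726,-.0979,.19),vel=.15,attitude=R2(16)); st()
env.movel((.4726,-.0979,.150),vel=.08); env.sleep(.1); st()
r=env.movel((.4726,-.0979,.095),vel=.05,until_force=6); s=st('r %s'%r)
r=env.movel((.4726,-.0979,.0905),vel=.015,until_force=4); s=st('r %s'%r)
```

```text
33.82 [ 0.473  -0.0976  0.1901] F [-1.27 -0.12 -1.3 ] M [ 0.01 -0.    0.04] op 0.019
 34.57 [ 0.473  -0.098   0.1505] F [ 0.26  0.79 -1.1 ] M [-0.01 -0.04  0.03] op 0.0195
r False 35.82 [ 0.4728 -0.098   0.0953] F [ 0.35  0.35 -2.13] M [-0.02 -0.04 -0.03] op 0.0192
r True 36.12 [ 0.4729 -0.098   0.0917] F [-1.2   0.99  9.6 ] M [0.08 0.11 0.04] op 0.0192
```

Run:
```python
from h import *
env.set_gripper(.055); st()
env.movel((.4726,-.0979,.20),vel=.12); st()
env.movep((.57,.03,.25),R2(8.7)); env.sleep(.2); snap('wrist','z0'); st()
snap('wrist','z0b'); crop('z0',260,160,360,260,8,'z0c')
env.movep((.40,-.12,.30),R2(16)); env.sleep(.3); snap('scene','s7'); snap('top','t7'); snap('wrist','z1'); st()
crop('s7',200,160,360,280,5,'s7c')
```

```text
36.55 [ 0.4724 -0.0978  0.0913] F [-0.78  0.46 -0.16] M [-0.   -0.01  0.01] op 0.0548
 37.61 [ 0.4722 -0.0978  0.1994] F [0.36 0.79 0.07] M [0.03 0.02 0.03] op 0.0547
 38.57 [0.5695 0.0291 0.2497] F [-0.19  0.3  -0.53] M [-0.01  0.02  0.02] op 0.0547
 39.99 [ 0.4002 -0.1198  0.2998] F [-0.46 -0.28  0.33] M [ 0.02 -0.01  0.02] op 0.0548
```

View pics/z0.png

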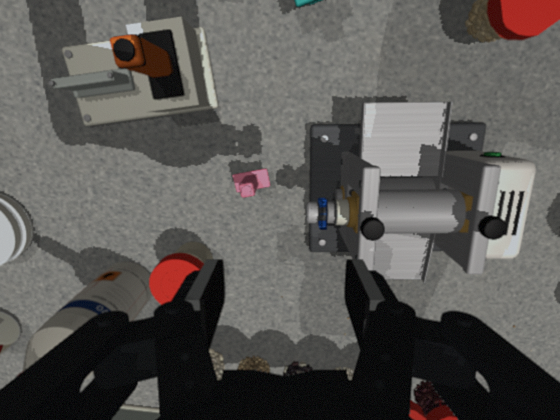

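View pics/z0c.png

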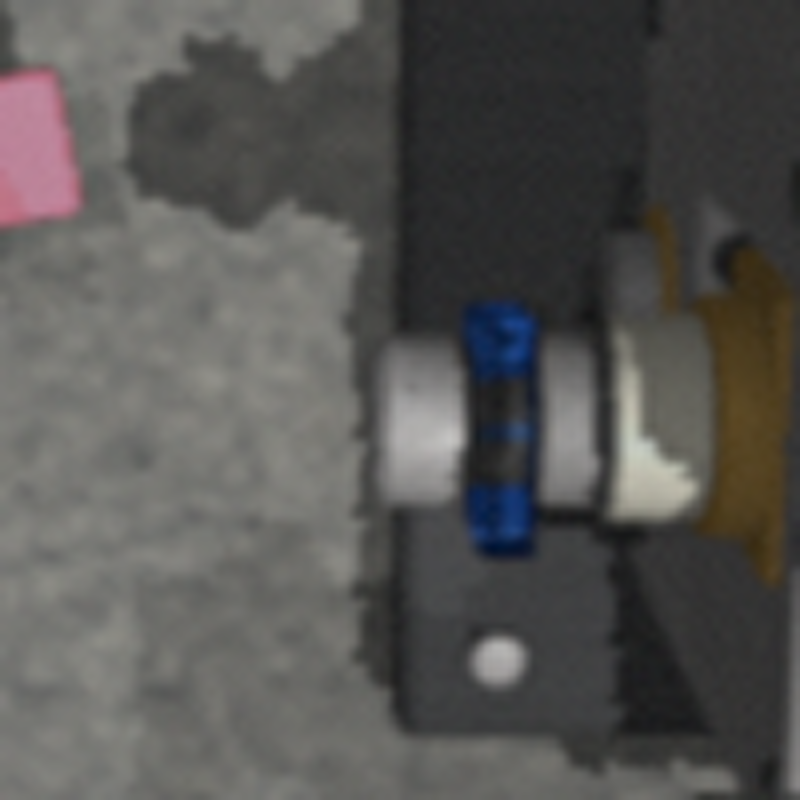

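View pics/s7c.png

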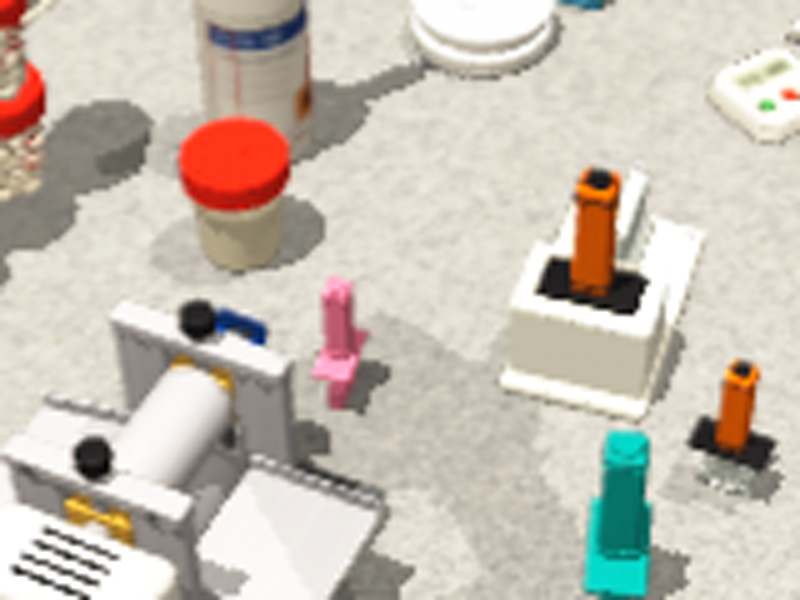

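View pics/t7.png

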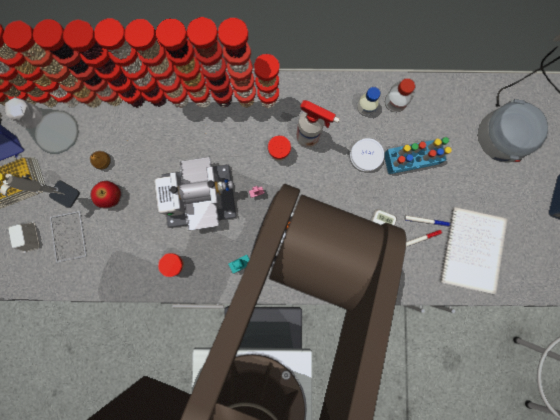

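The clip sits squarely in the groove between both shoulders (z0 at 323,213), symmetric about the axle. The tool stands upright in its socket with its collar flat on the block, and nothing else has moved. Handing in.

Run:
```python
from h import *
st(); print(env.sign_off())
```

```text
39.99 [ 0.4002 -0.1198  0.2998] F [-0.46 -0.28  0.33] M [ 0.02 -0.01  0.02] op 0.0548
the job is handed in; nothing more can be done
None
```

The clip is home in the groove on the top axle, the fork tool is back in its socket, and the job was handed in at 40.0 s of the 69 s allowed.

- **Taking the clip:** I used the larger orange tool from the stand. It took the clip off the rail at about 16 N, above the 5 to 10 N you gave; the force jumped from nothing to that in the last 1 mm step. I saw no harm from it in the pictures.
- **Pressing it in:** The clip snapped at about 10.6 N peak, which the spring figures put at about 10 mm of sag. Force then dropped to about 3 N (about 1.3 mm), and I stopped pressing there. The tool height at that point matched the predicted home height to about 0.2 mm.
- **Final checks:** Pictures show the clip seated between both groove shoulders, symmetric about the axle, and the tool upright with its collar on the block. It seated at the same height as when first gripped (91.7 mm).
- **Bystanders:** The cups show no movement. The timer was partly hidden behind the arm or cropped in the last pictures, but it was never approached. The robot was clear of everything at hand-in.

While the clip hung over the groove, no camera could show its alignment, so I relied on the triangulated groove position. The smooth insertion and the final picture agree with it.

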